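Set the step dial of a control-panel setting unit by counting clicks

TASK

Turn the setting unit's round dial back anticlockwise (seen from above) until it meets its end stop, without forcing it against the stop, then turn it clockwise exactly six clicks and let go. Then push the button of the push-button station right down and release it. Leave the contactor, the screwdriver and the tray where they are.

Things in the scene. Friction and masses are not known exactly. Their poses are not given: they have to be found in the camera images.
- dial_grip (a point): Round black ribbed dial, 44 mm across, 34 mm tall, in the middle of the top of the setting unit (fixed grey box 150 x 150 mm, 70 mm tall). Foot of the dial 76 mm, top 110 mm above the bench. No pointer: a grip across it at any yaw is as good. This point: on its upright axis, 98 mm above the bench (12 mm below its top); does not turn with it. Nothing else on the box is over 7 mm high.
- dial_axis (a point): On the same axis at the dial's foot; does not turn. The dial has 14 notches, about 18 degrees apart: about 0.16 N m carries it over the crest half-way between two, and it settles into the nearest when let go. Notch 0 lies about 3 degrees before the anticlockwise end stop: let go after meeting the stop, the dial rests there and counting starts. It starts 2 to 6 clicks clockwise of notch 0.
- collar_rim (a point): Grey rubber mount that holds the dial: a round plate 128 mm across, 3 mm thick, with a boss 58 mm across under the dial. This point: on the axis, at the boss's top, 76 mm above the bench. It gives like a torsion spring, 2.5 N m per rad, under torque on the dial (x axis along unit_top's when unloaded). Over 0.2 rad (0.5 N m) damages the stop; 0.3 N m is clearly the stop, not a notch.
- follower_top (a point): Top of a brass follower block 5 x 4 mm, 4 mm tall, in a slot on the rubber mount, 50 mm to the +x side of the dial's axis, its top 77 mm above the bench. It creeps towards the mount's +y by only 0.8 mm per click clockwise: in collar_rim's frame its y is -6.0 mm at notch 0, -6.15 mm at the stop, -1.2 mm at six clicks. Too fine to count clicks by.
- unit_top (a point): Centre of the setting unit's top face, 70 mm above the bench, below the dial; x axis along the box, z up. Fixed.
- store_top (a point): Push-button station: a grey box 80 x 80 mm, 50 mm tall, fixed to the bench, with one round grey button, 30 mm across, in a black housing on its top. This point is the centre of the button's top.
- store (a joint): Travel of the button: 0 released, 0.006 m fully down (sprung; about 5 N holds it down).
- contactor: Loose white contactor, 50 x 45 x 60 mm, standing on the bench; origin at the centre of its underside. Leave it alone.
- driver: Loose black-handled screwdriver lying on the bench. Leave it alone.
- tray: Loose grey compartment tray 70 x 100 x 25 mm; origin at the centre of its underside. Leave it alone.
There are look-alikes about, which are no part of the job. Of the things that look like the part that bears dial_grip, the smaller one is meant. Of the things that look like the part that bears store_top, take the one that is farthest to the robot's right at the start.

How it is judged:
By the outcome, as a careful person would: the job done as asked, in the order asked, and still so for the second after the job is handed in, with the robot touching nothing.
It also fails if it takes over 72 s, if anything falls off the work surface, if the arm or the gripper's body presses on something with over 40 N, if the wrist force passes 120 N, or if a joint passes its speed limit or range.

ROBOT

A 7-joint arm with a two-finger parallel gripper is mounted at the origin on the work surface. World frame = base frame: x ahead of the robot, y to its left, z up, the work surface at z = 0. Lengths are in m, angles in rad, forces in N, time in s.
With the tool pointing down it reaches from about 0.425 to 0.825 m from the base axis. Payload 3.6 kg.
Tool frame: the origin (TCP) lies at the very end of the fingers, on their centre line; the grasp point (between the pads) lies 19 mm behind it; y points along the fingers, z is the direction in which the jaws open and shut, and the axes are right-handed (so a half turn about y gives the same grasp; the last joint's range is limited). The gripper opens to 85 mm and grips with 20 to 120 N. Pads are 22 mm wide; open, the fingers measure 114 mm over their backs; the gripper's body (76 mm by 85 mm) begins 54 mm behind the grasp point. The pads swing forward as they close: fully open they stand 13 mm farther back than shut.
Start: joints at [1.3, 0.615, -0.013, 1.423, 0.008, 1.103, -0.04], TCP at [0.158, -0.631, 0.231] pointing down, gripper open.
Joint ranges: [-3.12, 3.12], [-0.3, 2.06], [-1.34, 1.32], [0.26, 2.42], [-1.36, 4.5], [0.01, 1.98], [-2.84, 2.84]. Speed limits (rad/s): [2.79, 2.79, 3.14, 3.14, 3.14, 3.14, 3.14].

INTERFACE

Orientations are given as a unit quaternion [w, x, y, z].
In Python, from bench import robot gives the robot as it stands. The module is installed in compiled form; this text tells all that it offers.
- The arm moves only by the shell command python3 -m jog 'ROWS' [FORCE]. ROWS is JSON, a list of rows, each a list of 7 numbers: the turn, a rotation vector about the tool's x, y, z in rad, then the shift along the tool's x, y, z in mm, then the finger opening in mm, from 0 to 85.4. A call has 1 to 5 rows; each row is the pose to reach, as a shift and turn from the pose commanded when the call began, along the tool's axes at that moment; what a row does not reach only later rows make up. A row lasts 1/8 s, in which the tool goes at most 62.5 mm and 10.7 degrees, less where a joint would pass 70% of its speed; a pose out of reach is approached as far as the arm can. A call with a gripper value outside its range is refused whole. The fingers move at their own pace and stop on an object; FORCE is the grip in N (left out, the last holds). Time passes only in rows, so rows that repeat a pose let the fingers close. It gives the time, the measured TCP pose, the force and the opening at its end, in the units of the state.
- robot.state(): the state, without advancing time (a new reading comes with each control period).
- robot.grab_frame(name): name is "scene" or "side" or "wrist"; returns a dict with "img" (420x560x3 uint8, red, green, blue), "mtx" (3x3 intrinsics, pixels), "position" and "attitude" of the camera in the world; the wrist camera has in their place "hand_eye" (4x4, takes a point from camera to tool coordinates, whose origin is the TCP and whose axes are the tool frame's). Camera axes: x right, y up, looking along -z (the intrinsics and any distortion apply to the point x, -y, -z); pixel columns grow to the right and rows downward; lengths in m; the calibration is good to about 2 mm. A picture is of the moment at which its call begins: read the wrist's pose just before it. There is no depth.
- robot.sign_off(): hands the job in, once; it reports no verdict.
The state is a dict: "time_s": time; "qpos": joint angles; "dq": joint speeds; "joint_torque": joint torques, N m; "ee_pos": TCP position; "tool_rot": TCP orientation; "force": force on the tool from outside, world axes, zero at the start; "moment": the same for the moment, N m; "opening": finger opening in m.
Only numpy, scipy, OpenCV 4.12 (cv2) and the standard library are available. Lean on these libraries where they do the work, as an engineer would, in place of code of your own. Each camera call takes 0.05 s, during which the arm holds its last target.

## Working session

There is one attempt and no reset: what is moved stays moved. The work goes in short steps, Python scripts to look and compute and a shell command to move; the robot and the scene stay as the last step left them, time stands still between calls to the robot, and variables do not carry over. Pictures are saved under pics/ and viewed, and the job is handed in when it is done.

```bash
mkdir -p pics
python3 - <<'E'
from bench import robot
import cv2
s=robot.state()
for k in s: print(k,s[k])
for n in ["scene","side","wrist"]:
    f=robot.grab_frame(n)
    cv2.imwrite(f"pics/{n}0.png",f["img"][:,:,::-1])
    print(n,{k:(v.tolist() if hasattr(v,'tolist') else v) for k,v in f.items() if k!="img"})
E
```

```text
time_s 0.0
qpos [ 1.29953237  0.61591471 -0.01263725  1.42491781  0.00811191  1.10336957
 -0.04037682]
dq [ 0.00169338 -0.00130076 -0.00048832  0.00074792 -0.00193991  0.00013138
  0.00107855]
joint_torque [ 4.19207572e-04 -4.69206476e+01  2.58800955e-01 -1.71033061e+01
  9.88091313e-03  9.64734878e-03  4.46567839e-06]
ee_pos [ 0.15734452 -0.62988099  0.23013473]
tool_rot [ 0.08623776 -0.08648345  0.70270909 -0.70091625]
force [0.13075558 0.21696954 0.82114387]
moment [-0.01748591  0.05491798  0.00670839]
opening 0.08561884844912773
scene {'mtx': [[468.40615743169667, 0.0, 283.51455018668156], [0.0, 468.40615743169667, 206.61054617339983], [0.0, 0.0, 1.0]], 'position': [1.1500444872180535, 0.7732920379210639, 0.75797694045527], 'attitude': [0.2765058723698571, 0.15735672816641047, 0.43510640904484577, 0.8422979137180894]}
side {'mtx': [[433.65118730591865, 0.0, 286.24420210950484], [0.0, 433.65118730591865, 213.24482237067105], [0.0, 0.0, 1.0]], 'position': [0.16664899511961145, 0.6715921253368713, 0.887334328456417], 'attitude': [-0.22586709982386433, -0.0968863134237476, 0.3634240904215908, 0.898621180470142]}
wrist {'mtx': [[307.2334615906912, 0.0, 287.71609374078145], [0.0, 307.2334615906912, 209.0311157774757], [0.0, 0.0, 1.0]], 'hand_eye': [[0.0005553903877118612, -0.9580945196203658, -0.28645171148892556, -0.07230620098243393], [0.0002043738498181288, 0.28645185843653803, -0.958094614863052, -0.14086606955607003], [0.9999998248864063, 0.0004735733005496681, 0.00035490207418239486, -0.0015440706592056985], [0.0, 0.0, 0.0, 1.0]]}
```

View pics/scene0.png

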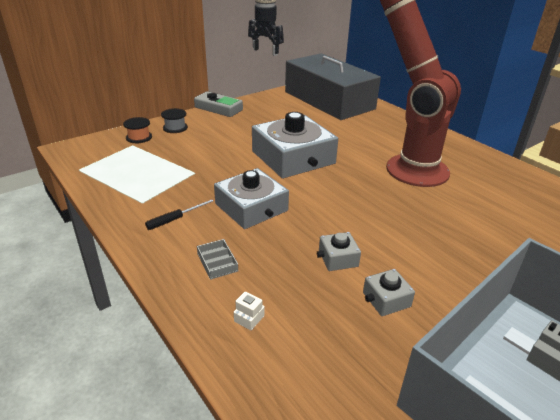

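View pics/side0.png

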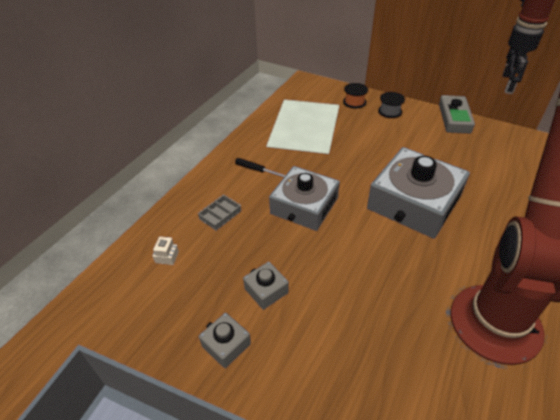

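View pics/wrist0.png

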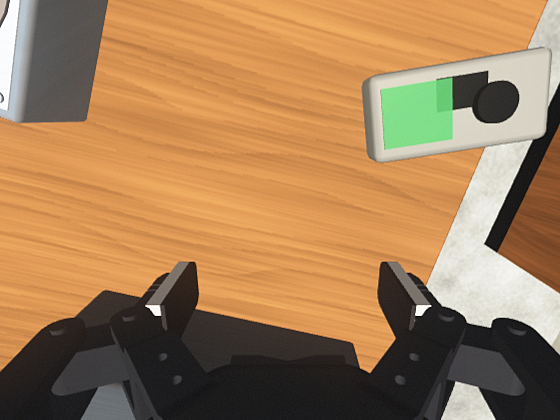

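The scene and side views show the smaller setting unit at scene (251,195) and side (305,195). There are two button stations, at scene (340,248) and (390,290), and at side (266,283) and (225,338). I'll zoom in to get precise points.

```bash
cat > h.py <<'E'
import numpy as np, cv2
from scipy.spatial.transform import Rotation as R
from bench import robot
def rot(q): return R.from_quat([q[1],q[2],q[3],q[0]]).as_matrix()
def cam(f,s=None):
    if "position" in f: return np.array(f["position"]),rot(f["attitude"])
    T=np.array(f["hand_eye"]);Rt=rot(s["tool_rot"])
    return Rt@T[:3,3]+np.array(s["ee_pos"]),Rt@T[:3,:3]
def ray(f,u,v,s=None):
    K=f["mtx"];p,Q=cam(f,s)
    d=Q@np.array([(u-K[0][2])/K[0][0],-(v-K[1][2])/K[1][1],-1.]);return p,d/np.linalg.norm(d)
def onz(f,u,v,z,s=None):
    p,d=ray(f,u,v,s);return p+d*(z-p[2])/d[2]
def proj(f,P,s=None):
    K=f["mtx"];p,Q=cam(f,s);c=Q.T@(np.array(P)-p)
    return K[0][0]*c[0]/-c[2]+K[0][2],K[1][1]*(-c[1])/-c[2]+K[1][2]
def tri(rays):
    A=sum(np.eye(3)-np.outer(d,d) for p,d in rays);b=sum((np.eye(3)-np.outer(d,d))@p for p,d in rays)
    return np.linalg.solve(A,b)
E
python3 - <<'E'
import cv2
for n,boxes in (("scene",[(201,155),(310,210)]),("side",[(255,150),(190,245)])):
    im=cv2.imread(f"pics/{n}0.png")
    a=[cv2.resize(im[y:y+b,x:x+c],None,fx=s,fy=s,interpolation=cv2.INTER_CUBIC) for (x,y),b,c,s in ((boxes[0],75,100,4),(boxes[1],120,120,2.5))]
    h=[cv2.copyMakeBorder(z,0,300-z.shape[0],0,400-z.shape[1],cv2.BORDER_CONSTANT) for z in a]
    cv2.imwrite(f"pics/{n}z.png",cv2.hconcat(h))
E
```

```text
(no output)
```

View pics/scenez.png

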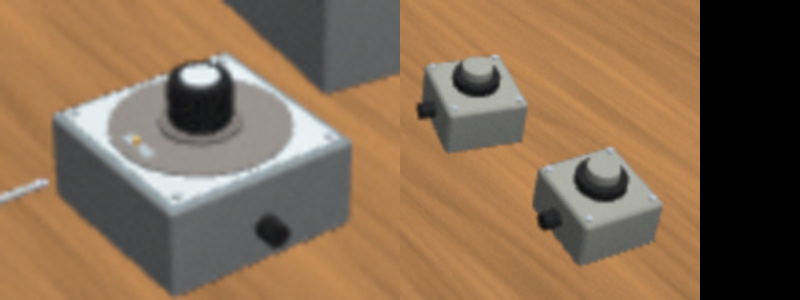

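View pics/sidez.png

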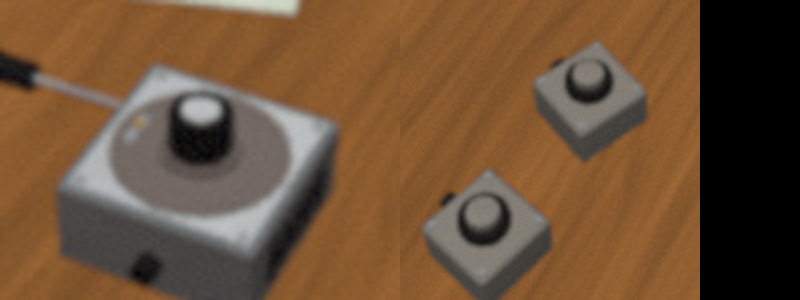

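Run:
```python
from h import *
F={n:robot.grab_frame(n) for n in ("scene","side")}
def T(name,a,b):
    P=tri([ray(F["scene"],*a),ray(F["side"],*b)]);print(name,P.round(4),np.linalg.norm(P[:2]).round(3),proj(F["scene"],P),proj(F["side"],P));
T("dial",(251.2,173.7),(306.2,177.5))
T("b1",(342,236.8),(266,276.2));T("b2",(390.8,276.8),(224,329.8))
for n,q,o in (("scene",[(55,115),(222,57),(350,142),(175,210)],(201,155)),("side",[(62,187),(157,65),(338,127),(250,250)],(255,150))):
    P=np.array([onz(F[n],o[0]+x/4,o[1]+y/4,.07) for x,y in q]);c=P.mean(0);e=np.roll(P,-1,0)-P
    print(n,c.round(4),np.linalg.norm(e,axis=1).round(3),np.degrees(np.arctan2(e[:,1],e[:,0])).round(1))
for p,q in (((251.2,173.7),"scene"),((306.2,177.5),"side")): print(onz(F[q],*p,.11))
# follower orange
s=onz(F["scene"],201+135/4,155+140/4,.077);print("fol",s,onz(F["side"],255+139/4,150+121/4,.077))
for n,l in (("scene",[(342,236.8),(390.8,276.8)]),("side",[(266,276.2),(224,329.8)])):
    for p in l: print(n,[onz(F[n],*p,z).round(4).tolist() for z in (.07,.08)])
# robot motion plan numbers
s=robot.state();print(rot(s["tool_rot"]).round(3))
```

```text
dial [ 0.5516 -0.1368  0.1064] 0.568 (np.float64(251.16818898085384), np.float64(173.6456404993548)) (np.float64(306.19017546735154), np.float64(177.56144700220304))
b1 [0.4995 0.1724 0.0652] 0.528 (np.float64(342.30828702661483), np.float64(237.19463484041663)) (np.float64(266.1265590035674), np.float64(275.7011743315843))
b2 [0.5076 0.3337 0.0652] 0.607 (np.float64(390.9264866360642), np.float64(276.93603774662324)) (np.float64(224.06059657851483), np.float64(329.618340727626))
scene [ 0.5579 -0.1284  0.07  ] [0.138 0.143 0.14  0.142] [179.9  92.8  -0.3 -88. ]
side [ 0.5507 -0.1319  0.07  ] [0.145 0.145 0.139 0.139] [-88.8 179.6  89.    2.4]
[ 0.55498354 -0.13157808  0.11      ]
[ 0.54996291 -0.13338725  0.11      ]
fol [ 0.6076575  -0.13247776  0.077     ] [ 0.60190108 -0.13550134  0.077     ]
scene [[0.5036, 0.1751, 0.07], [0.513, 0.1838, 0.08]]
scene [[0.512, 0.3363, 0.07], [0.5213, 0.3427, 0.08]]
side [[0.4971, 0.1767, 0.07], [0.4931, 0.1828, 0.08]]
side [[0.5055, 0.3361, 0.07], [0.5013, 0.3402, 0.08]]
[[-0.97  -0.     0.242]
 [-0.242  0.001 -0.97 ]
 [-0.    -1.    -0.001]]
```

Dial at about (0.552, -0.132). The boxes are aligned with world x. The button to use is b1, with the lower y, at about (0.500, 0.175, 0.066). I'm moving over the dial, yawing by about -0.66 rad on the way.

```bash
python3 -m jog '[[0,-0.13,0,-47,-8,-36,85],[0,-0.26,0,-94,-16,-72,85],[0,-0.39,0,-141,-24,-108,85],[0,-0.52,0,-188,-30,-144,85],[0,-0.66,0,-235,-30,-180,85]]'
python3 - <<'E'
from h import *
s=robot.state();Q=rot(s["tool_rot"]);print(s["time_s"],s["ee_pos"].round(4),s["qpos"].round(2));print(Q.round(3))
print((Q.T@(np.array([.552,-.132,.24])-s["ee_pos"])*1000).round(1))
E
```

```text
time_s: 0.88
ee_pos: [0.3432, -0.3977, 0.2621]
tool_rot: [-0.311, 0.31, -0.635, 0.636]
force: [1.3, -0.8, -0.1]
opening: 0.0849
0.875 [ 0.3432 -0.3977  0.2621] [ 0.98  0.4  -0.23  1.73  0.1   1.02  0.05]
[[-0.614  0.001  0.789]
 [-0.789 -0.001 -0.614]
 [ 0.    -1.     0.002]]
[-337.9   22.     1.5]
```

```bash
python3 -m jog '[[0,0,0,-57,0,0,85],[0,0,0,-114,0,0,85],[0,0,0,-171,2,0,85],[0,0,0,-228,4,1,85],[0,0,0,-285,4,1,85]]'; python3 -m jog '[[0,0,0,-40,10,0,85],[0,0,0,-53,18,0,85],[0,0,0,-53,18,0,85]]'
python3 - <<'E'
from h import *
s=robot.state();f=robot.grab_frame("wrist");cv2.imwrite("pics/w1.png",f["img"][:,:,::-1])
print(s["ee_pos"].round(4),s["qpos"].round(2),s["moment"].round(3),proj(f,[.552,-.132,.11],s))
import pickle;pickle.dump((s,f),open("w1.pkl","wb"))
E
```

```text
time_s: 1.5
ee_pos: [0.5196, -0.1742, 0.2572]
tool_rot: [-0.309, 0.309, -0.636, 0.636]
force: [1.4, -0.9, -0.8]
opening: 0.0853
time_s: 1.88
ee_pos: [0.5508, -0.134, 0.2384]
tool_rot: [0.308, -0.31, 0.636, -0.636]
force: [-0.2, -0.1, -0.0]
opening: 0.085
[ 0.5508 -0.134   0.2384] [ 0.38  0.49 -0.28  1.65  0.16  1.02 -0.61] [ 0.017 -0.016  0.025] (np.float64(289.56111357920133), np.float64(198.83274740877474))
```

View pics/w1.png

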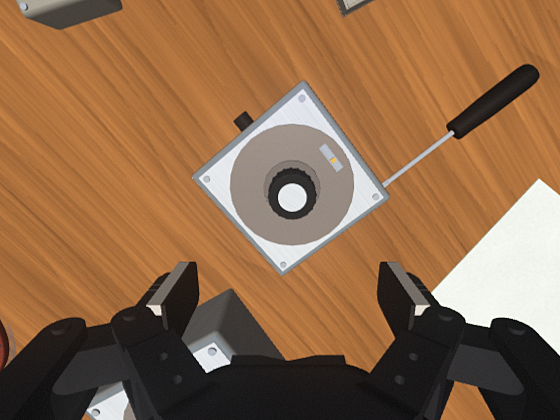

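The wrist view shows the dial cap at (292,197), the rubber plate disc around (292,185), and the brass follower at (333,160). I'll measure the axis from the cap and the plate.

Run:
```python
from h import *
import pickle
s,f=pickle.load(open("w1.pkl","rb"));im=f["img"].astype(int)
# cap: bright blob near (292,197)
def blob(m,near):
    n,l,st,c=cv2.connectedComponentsWithStats(m.astype(np.uint8));k=l[near[1],near[0]];ys,xs=np.where(l==k);return xs,ys
m=im.min(2)>170
xs,ys=blob(m,(292,197));print(len(xs),xs.mean(),ys.mean());print("cap",onz(f,xs.mean(),ys.mean(),.110,s))
hsv=cv2.cvtColor(f["img"],cv2.COLOR_RGB2HSV);print(hsv[185,245],hsv[230,290],hsv[110,300], hsv[150,200])
p=hsv[185,245].astype(int)
m=(abs(hsv.astype(int)-p)<[12,25,30]).all(2)
xs,ys=blob(m,(245,185))
h=cv2.convexHull(np.c_[xs,ys].astype(np.int32));e=cv2.fitEllipse(h);print(e)
W=np.array([onz(f,*q[0],.073,s)[:2] for q in h]);A=np.c_[2*W,np.ones(len(W))];x=np.linalg.lstsq(A,(W**2).sum(1),rcond=None)[0];print("plate",x[:2],np.sqrt(x[2]+x[:2]@x[:2])*2)
Y=(hsv[...,0]>15)&(hsv[...,0]<32)&(hsv[...,1]>110);Y[:,:315]=0;Y[:,350:]=0;Y[:140]=0;Y[180:]=0
ys,xs=np.where(Y);print(len(xs));print("fol",onz(f,xs.mean(),ys.mean(),.077,s))
C=np.array([onz(f,*q,.07,s)[:2] for q in [(304,80),(388,195),(283,274),(193,178)]]);print(C.mean(0));e=np.roll(C,-1,0)-C;print(np.linalg.norm(e,axis=1),np.degrees(np.arctan2(e[:,1],e[:,0])))
```

```text
617 291.7876823338736 197.17504051863858
cap [ 0.55453893 -0.1320227   0.11      ]
[ 14  36 154] [ 11  37 151] [116   9 234] [ 13 154 179]
((291.5284423828125, 184.34243774414062), (120.79824829101562, 123.68719482421875), 85.96162414550781)
plate [ 0.55475972 -0.13189635] 0.12570219033107263
20
fol [ 0.60448253 -0.13393897  0.077     ]
[ 0.55570837 -0.13138953]
[0.14164711 0.14234923 0.1423162  0.14523494] [ -89.39396041 -178.22823356   91.77269558    1.49624181]
```

```bash
python3 -m jog '[[0,0,0,-4,50,2,85],[0,0,0,-4,105,2,85],[0,0,0,-4,145,2,85],[0,0,0,-4,157,2,85],[0,0,0,-4,157,2,85]]'
python3 - <<'E'
from h import *
s=robot.state();f=robot.grab_frame("wrist");cv2.imwrite("pics/w2.png",f["img"][:,:,::-1])
print(s["time_s"],s["ee_pos"].round(4),s["force"].round(2),s["moment"].round(3))
E
```

```text
time_s: 2.55
ee_pos: [0.5555, -0.1335, 0.0828]
tool_rot: [-0.308, 0.309, -0.636, 0.637]
force: [0.1, -0.1, 1.3]
opening: 0.0849
2.55 [ 0.5555 -0.1335  0.0828] [ 0.12 -0.05  1.34] [-0.011 -0.013  0.043]
```

View pics/w2.png

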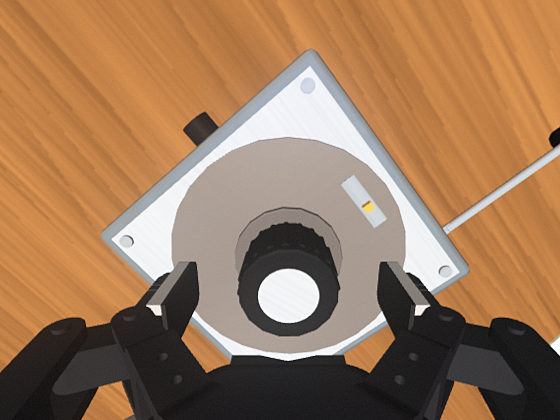

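The dial cap (289,296) sits midway between the pads. Closing.

```bash
python3 -m jog '[[0,0,0,0,2,0,30],[0,0,0,0,2,0,30],[0,0,0,0,2,0,30],[0,0,0,0,2,0,30],[0,0,0,0,2,0,30]]' 60
cat > st.py <<'E'
from h import *
s=robot.state();Q=rot(s["tool_rot"]);a=np.array([.5546,-.1320,0]);r=a-s["ee_pos"]
print("t%.2f yaw %.2f"%(s["time_s"],np.degrees(np.arctan2(Q[1,0],Q[0,0]))),"p",(s["ee_pos"]*1000).round(1),"F",s["force"].round(1),"M",s["moment"].round(3),"op%.4f q7 %.2f"%(s["opening"],s["qpos"][6]))
E
python3 st.py
```

```text
time_s: 3.22
ee_pos: [0.5566, -0.1323, 0.0817]
tool_rot: [-0.31, 0.308, -0.635, 0.637]
force: [-0.4, -1.3, 6.1]
opening: 0.043
t3.23 yaw -128.17 p [ 556.6 -132.3   81.7] F [-0.4 -1.3  6.1] M [-0.108  0.108 -0.005] op0.0430 q7 -0.69
```

```bash
J="python3 -m jog"; for i in 1; do
python3 -m jog '[[0,-0.07,0,0,0,0,30]]' >/dev/null; python3 st.py
python3 -m jog '[[0,-0.07,0,0,0,0,30]]' >/dev/null; python3 st.py
python3 -m jog '[[0,-0.07,0,0,0,0,30]]' >/dev/null; python3 st.py
python3 -m jog '[[0,-0.07,0,0,0,0,30]]' >/dev/null; python3 st.py
python3 -m jog '[[0,-0.07,0,0,0,0,30]]' >/dev/null; python3 st.py
python3 -m jog '[[0,-0.07,0,0,0,0,30]]' >/dev/null; python3 st.py
done
```

```text
t3.35 yaw -124.07 p [ 556.5 -132.3   81.7] F [-0.5 -0.   6.5] M [-0.073  0.177 -0.085] op0.0425 q7 -0.64
t3.48 yaw -120.07 p [ 556.4 -132.2   81.7] F [-0.5 -0.3  6.3] M [-0.039  0.209 -0.184] op0.0427 q7 -0.59
t3.60 yaw -116.04 p [ 556.3 -132.2   81.7] F [-0.9  0.3  7. ] M [ 0.041  0.256 -0.039] op0.0423 q7 -0.53
t3.73 yaw -111.97 p [ 556.2 -132.1   81.7] F [-1.8  0.6  6.3] M [-0.012  0.319 -0.005] op0.0424 q7 -0.48
t3.85 yaw -107.99 p [ 556.1 -132.1   81.7] F [-1.5 -0.4  5.8] M [-0.007  0.394 -0.111] op0.0429 q7 -0.43
t3.98 yaw -104.01 p [ 556.  -132.1   81.7] F [-1.4 -0.6  6.7] M [ 0.001  0.424 -0.142] op0.0426 q7 -0.38
```

```bash
python3 -m jog '[[0,-0.07,0,0,0,0,30]]' >/dev/null; python3 st.py
python3 -m jog '[[0,-0.07,0,0,0,0,30]]' >/dev/null; python3 st.py
python3 -m jog '[[0,-0.07,0,0,0,0,30]]' >/dev/null; python3 st.py
python3 -m jog '[[0,-0.07,0,0,0,0,30]]' >/dev/null; python3 st.py
python3 -m jog '[[0,-0.05,0,0,0,0,30]]' >/dev/null; python3 st.py
```

```text
t4.10 yaw -100.02 p [ 555.9 -132.    81.7] F [-1.   0.1  7.5] M [-0.005  0.431 -0.173] op0.0427 q7 -0.33
t4.22 yaw -95.94 p [ 555.8 -132.1   81.7] F [-1.7 -0.4  7.2] M [-0.016  0.477  0.064] op0.0426 q7 -0.27
t4.35 yaw -91.93 p [ 555.7 -132.    81.7] F [-1.8 -0.1  7.8] M [-0.046  0.508  0.   ] op0.0427 q7 -0.22
t4.47 yaw -87.95 p [ 555.6 -132.    81.7] F [-3.1 -0.8  7.6] M [ 0.022  0.529 -0.13 ] op0.0425 q7 -0.17
t4.60 yaw -85.15 p [ 555.5 -132.1   81.7] F [-2.8 -0.   7.6] M [ 0.024  0.558 -0.238] op0.0427 q7 -0.13
```

```bash
python3 -m jog '[[0,0,0,0,0,0,30]]' >/dev/null; python3 st.py
python3 -m jog '[[0,-0.02,0,0,0,0,30]]' >/dev/null; python3 st.py
python3 -m jog '[[0,-0.02,0,0,0,0,30]]' >/dev/null; python3 st.py
```

```text
t4.72 yaw -85.23 p [ 555.5 -132.    81.7] F [-1.4 -0.2  7.8] M [ 0.013  0.531 -0.147] op0.0426 q7 -0.13
t4.85 yaw -84.07 p [ 555.5 -132.    81.7] F [-2.6 -0.   8.8] M [ 0.053  0.55  -0.219] op0.0427 q7 -0.11
t4.97 yaw -82.93 p [ 555.5 -132.1   81.7] F [-2.3 -0.9  7.7] M [ 0.016  0.533 -0.149] op0.0426 q7 -0.10
```

```bash
python3 -m jog '[[0,-0.03,0,0,0,0,30]]' >/dev/null; python3 st.py
python3 -m jog '[[0,-0.03,0,0,0,0,30]]' >/dev/null; python3 st.py; python3 -m jog '[[0,0,0,0,0,0,30]]' >/dev/null; python3 st.py
```

```text
t5.10 yaw -81.17 p [ 555.4 -132.1   81.7] F [-4.   0.2  8.8] M [ 0.03   0.605 -0.006] op0.0426 q7 -0.08
t5.22 yaw -79.37 p [ 555.4 -132.1   81.7] F [-1.3  0.3  8.3] M [-0.027  0.577  0.122] op0.0427 q7 -0.05
t5.35 yaw -79.41 p [ 555.3 -132.1   81.7] F [-2.  -0.8  9.5] M [-0.023  0.673  0.101] op0.0423 q7 -0.05
```

```bash
python3 -m jog '[[0,-0.09,0,0,0,0,30]]' >/dev/null; python3 st.py
python3 -m jog '[[0,-0.07,0,0,0,0,30]]' >/dev/null; python3 st.py; python3 -m jog '[[0,-0.05,0,0,0,0,30]]' >/dev/null; python3 st.py; python3 -m jog '[[0,0,0,0,0,0,30]]' >/dev/null; python3 st.py;
python3 -m jog '[[0,-0.03,0,0,0,0,30]]' >/dev/null; python3 st.py; python3 -m jog '[[0,0,0,0,0,0,30]]' >/dev/null; python3 st.py
```

```text
t5.47 yaw -74.15 p [ 555.2 -132.1   81.7] F [-3.2 -0.4  8.3] M [-0.023  0.623 -0.012] op0.0425 q7 0.02
t5.60 yaw -70.19 p [ 555.1 -132.1   81.7] F [-3.   0.4  8.9] M [-0.026  0.696 -0.141] op0.0423 q7 0.07
t5.72 yaw -67.39 p [ 555.1 -132.1   81.7] F [-3.5  0.8  9.3] M [-0.026  0.681 -0.187] op0.0426 q7 0.11
t5.85 yaw -67.48 p [ 555.1 -132.1   81.7] F [-3.1 -0.   8.5] M [-0.013  0.709 -0.155] op0.0425 q7 0.11
t5.97 yaw -65.73 p [ 555.  -132.1   81.7] F [-2.5 -0.2  8.7] M [-0.051  0.701 -0.175] op0.0422 q7 0.13
t6.10 yaw -65.77 p [ 555.  -132.1   81.7] F [-2.9  0.1  8.4] M [-0.092  0.722 -0.179] op0.0425 q7 0.13
```

```bash
python3 -m jog '[[0,-0.03,0,0,0,0,30]]' >/dev/null; python3 st.py; python3 -m jog '[[0,0,0,0,0,0,30]]' >/dev/null; python3 st.py;
python3 -m jog '[[0,-0.03,0,0,0,0,30]]' >/dev/null; python3 st.py; python3 -m jog '[[0,0,0,0,0,0,30]]' >/dev/null; python3 st.py
```

```text
t6.22 yaw -64.01 p [ 555.  -132.2   81.7] F [-4.  -1.2  9.1] M [-0.059  0.664 -0.187] op0.0428 q7 0.16
t6.35 yaw -64.00 p [ 555.  -132.2   81.7] F [-2.5 -0.6  9.3] M [-0.077  0.705  0.081] op0.0429 q7 0.16
t6.47 yaw -62.19 p [ 554.9 -132.2   81.7] F [-4.7  0.5  9. ] M [-0.081  0.734  0.128] op0.0424 q7 0.18
t6.60 yaw -62.23 p [ 555.  -132.2   81.7] F [-3.9 -0.9  9.7] M [-0.065  0.765  0.119] op0.0425 q7 0.18
```

```bash
python3 -m jog '[[0,-0.10,0,0,0,0,30]]' >/dev/null; python3 st.py
python3 -m jog '[[0,-0.10,0,0,0,0,30]]' >/dev/null; python3 st.py; python3 -m jog '[[0,-0.04,0,0,0,0,30]]' >/dev/null; python3 st.py; python3 -m jog '[[0,0,0,0,0,0,30]]' >/dev/null; python3 st.py;
python3 -m jog '[[0,-0.03,0,0,0,0,30]]' >/dev/null; python3 st.py; python3 -m jog '[[0,0,0,0,0,0,30]]' >/dev/null; python3 st.py
```

```text
t6.72 yaw -56.38 p [ 554.8 -132.2   81.7] F [-4.  -0.7  9.1] M [-0.078  0.757 -0.008] op0.0425 q7 0.26
t6.85 yaw -50.67 p [ 554.7 -132.4   81.7] F [-3.9 -0.5 10.2] M [-0.104  0.861 -0.169] op0.0425 q7 0.34
t6.97 yaw -48.51 p [ 554.7 -132.4   81.7] F [-4.  -0.3 10.5] M [-0.091  0.803 -0.221] op0.0424 q7 0.37
t7.10 yaw -48.60 p [ 554.7 -132.4   81.7] F [-3.7 -1.3  8.4] M [-0.07   0.82  -0.151] op0.0422 q7 0.37
t7.22 yaw -46.86 p [ 554.6 -132.4   81.7] F [-3.6 -0.9  9.5] M [-0.084  0.874 -0.249] op0.0425 q7 0.39
t7.35 yaw -46.90 p [ 554.6 -132.4   81.7] F [-3.6 -0.9  9.4] M [-0.108  0.835 -0.271] op0.0423 q7 0.39
```

```bash
python3 -m jog '[[0,-0.02,0,0,0,0,30]]' >/dev/null; python3 st.py; python3 -m jog '[[0,0,0,0,0,0,30]]' >/dev/null; python3 st.py
python3 - <<'E'
from h import *
f=robot.grab_frame("wrist");cv2.imwrite("pics/w3.png",f["img"][:,:,::-1])
E
```

```text
t7.47 yaw -45.75 p [ 554.6 -132.4   81.7] F [-3.9 -0.3  9.4] M [-0.119  0.889 -0.31 ] op0.0425 q7 0.41
t7.60 yaw -45.78 p [ 554.6 -132.4   81.7] F [-4.2 -0.7  9.9] M [-0.061  0.888 -0.325] op0.0426 q7 0.41
```

View pics/w3.png

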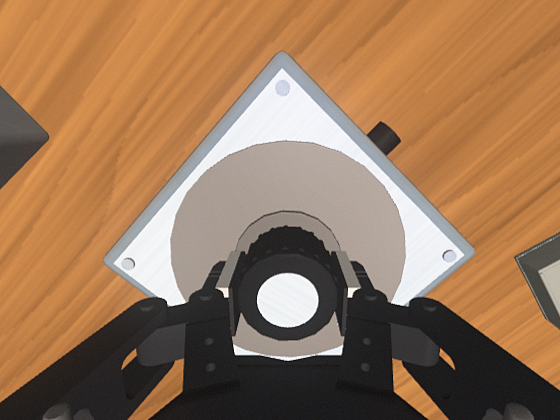

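The stop is confirmed: 0.32 N m and still rising, past any notch crest, after 4 clicks. Next I'll back off to notch 0, let go so it settles, check, and regrip.

```bash
python3 -m jog '[[0,0.10,0,0,0,0,30],[0,0.185,0,0,0,0,30],[0,0.185,0,0,0,0,30]]' >/dev/null; python3 st.py
python3 -m jog '[[0,0,0,0,0,0,60],[0,0,0,0,0,0,60],[0,0,0,0,0,0,60],[0,0,0,0,0,0,60]]' >/dev/null; python3 st.py
python3 - <<'E'
from h import *
f=robot.grab_frame("wrist");cv2.imwrite("pics/w4.png",f["img"][:,:,::-1])
E
python3 -m jog '[[0,0,0,0,0,0,30],[0,0,0,0,0,0,30],[0,0,0,0,0,0,30],[0,0,0,0,0,0,30],[0,0,0,0,0,0,30]]' 60 >/dev/null; python3 st.py
```

```text
t8.03 yaw -56.29 p [ 554.8 -132.3   81.7] F [-2.6  0.3  8.4] M [-0.094  0.774 -0.021] op0.0424 q7 0.26
t8.53 yaw -56.25 p [ 555.6 -131.9   80.1] F [-0.7 -0.6  0.9] M [-0.051  0.056 -0.024] op0.0598 q7 0.26
t9.20 yaw -56.27 p [ 554.9 -132.4   80.7] F [-3.3 -0.9  5.7] M [-0.22   0.617 -0.014] op0.0423 q7 0.26
```

View pics/w4.png

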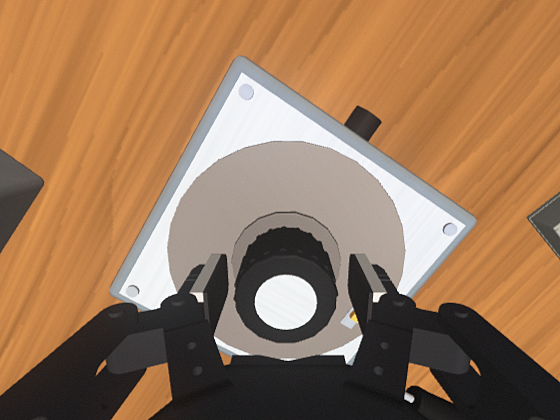

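```bash
python3 -m jog '[[0,0.105,0,0,0,0,30]]' >/dev/null; python3 st.py
python3 -m jog '[[0,0.105,0,0,0,0,30]]' >/dev/null; python3 st.py
python3 -m jog '[[0,0.104,0,0,0,0,30]]' >/dev/null; python3 st.py
python3 -m jog '[[0,0.105,0,0,0,0,30]]' >/dev/null; python3 st.py
python3 -m jog '[[0,0.105,0,0,0,0,30]]' >/dev/null; python3 st.py
python3 -m jog '[[0,0.104,0,0,0,0,30]]' >/dev/null; python3 st.py
python3 -m jog '[[0,0.105,0,0,0,0,30]]' >/dev/null; python3 st.py
python3 -m jog '[[0,0.105,0,0,0,0,30]]' >/dev/null; python3 st.py
python3 -m jog '[[0,0.104,0,0,0,0,30]]' >/dev/null; python3 st.py
```

```text
t9.32 yaw -62.41 p [ 555.  -132.3   80.7] F [-2.7 -0.8  4.5] M [-0.174  0.656  0.182] op0.0425 q7 0.18
t9.45 yaw -68.44 p [ 555.1 -132.3   80.7] F [-3.  -0.   4.1] M [-0.123  0.484  0.096] op0.0424 q7 0.09
t9.57 yaw -74.45 p [ 555.3 -132.2   80.7] F [-1.9 -0.5  4. ] M [-0.121  0.507  0.033] op0.0427 q7 0.01
t9.70 yaw -80.42 p [ 555.4 -132.1   80.7] F [-2.1 -0.7  4.4] M [-0.097  0.478  0.163] op0.0422 q7 -0.07
t9.82 yaw -86.42 p [ 555.5 -132.1   80.7] F [-1.6 -0.9  4.3] M [-0.106  0.443  0.079] op0.0427 q7 -0.15
t9.95 yaw -92.44 p [ 555.7 -132.2   80.7] F [-1.5 -0.   3.9] M [-0.142  0.352  0.017] op0.0426 q7 -0.23
t10.07 yaw -98.41 p [ 555.8 -132.2   80.7] F [-0.7 -0.2  3.4] M [-0.137  0.267  0.198] op0.0427 q7 -0.31
t10.20 yaw -104.40 p [ 556.  -132.2   80.7] F [-0.6 -1.   3.7] M [-0.195  0.275  0.127] op0.0425 q7 -0.39
t10.32 yaw -110.42 p [ 556.1 -132.2   80.7] F [-1.  -1.7  2.2] M [-0.183  0.167  0.015] op0.0428 q7 -0.46
```

```bash
python3 -m jog '[[0,0.105,0,0,0,0,30]]' >/dev/null; python3 st.py
python3 -m jog '[[0,0.105,0,0,0,0,30]]' >/dev/null; python3 st.py
python3 -m jog '[[0,0.104,0,0,0,0,30]]' >/dev/null; python3 st.py
python3 -m jog '[[0,0.105,0,0,0,0,30]]' >/dev/null; python3 st.py
python3 -m jog '[[0,0.105,0,0,0,0,30]]' >/dev/null; python3 st.py
python3 -m jog '[[0,0.104,0,0,0,0,30]]' >/dev/null; python3 st.py
python3 -m jog '[[0,0.105,0,0,0,0,30]]' >/dev/null; python3 st.py
python3 -m jog '[[0,0.105,0,0,0,0,30]]' >/dev/null; python3 st.py
python3 -m jog '[[0,0.104,0,0,0,0,30]]' >/dev/null; python3 st.py;python3 -m jog '[[0,0,0,0,0,0,30]]' >/dev/null; python3 st.py
```

```text
t10.45 yaw -116.40 p [ 556.2 -132.3   80.7] F [-0.3 -0.2  3.1] M [-0.175  0.183  0.147] op0.0425 q7 -0.54
t10.57 yaw -122.39 p [ 556.3 -132.4   80.7] F [-0.3 -1.1  2.5] M [-0.233  0.171  0.084] op0.0423 q7 -0.62
t10.70 yaw -128.41 p [ 556.5 -132.4   80.7] F [-0.6 -0.8  2.2] M [-0.236  0.055  0.024] op0.0425 q7 -0.70
t10.82 yaw -134.39 p [ 556.6 -132.5   80.7] F [ 0.  -1.1  1. ] M [-0.29   0.062  0.173] op0.0427 q7 -0.77
t10.95 yaw -140.39 p [ 556.7 -132.6   80.7] F [-0.4 -1.9  1.8] M [-0.259 -0.013  0.04 ] op0.0422 q7 -0.85
t11.07 yaw -146.41 p [ 556.8 -132.7   80.7] F [-0.3 -2.8  2.7] M [-0.272 -0.051  0.024] op0.0426 q7 -0.93
t11.20 yaw -152.38 p [ 556.9 -132.9   80.7] F [ 0.8 -2.   2.4] M [-0.4   -0.082  0.133] op0.0424 q7 -1.00
t11.32 yaw -158.38 p [ 556.9 -133.    80.7] F [ 0.7 -2.5  2. ] M [-0.412 -0.054  0.019] op0.0421 q7 -1.08
t11.45 yaw -164.41 p [ 557.  -133.1   80.7] F [-0.4 -2.7  1.3] M [-0.443 -0.092  0.048] op0.0424 q7 -1.16
t11.57 yaw -164.14 p [ 557.  -133.1   80.7] F [ 2.3 -2.6  0.7] M [-0.599 -0.221  0.012] op0.0424 q7 -1.15
```

Six periods of the sawtooth, with near-zero torque at the end. Letting go and checking the follower.

```bash
python3 -m jog '[[0,0,0,0,0,0,60],[0,0,0,0,0,0,85],[0,0,0,0,0,0,85],[0,0,0,0,0,0,85],[0,0,0,0,0,0,85]]' >/dev/null; python3 st.py
python3 -m jog '[[0,0,0,0,-40,0,85],[0,0,0,0,-100,0,85],[0,0,0,0,-100,0,85],[0,0,0,0,-100,0,85]]' >/dev/null; python3 st.py
python3 - <<'E'
from h import *
import pickle
s=robot.state();f=robot.grab_frame("wrist");cv2.imwrite("pics/w5.png",f["img"][:,:,::-1]);pickle.dump((s,f),open("w5.pkl","wb"))
E
```

```text
t12.20 yaw -164.19 p [ 555.5 -131.8   80.3] F [ 0.4 -0.2 -1. ] M [-0.014  0.057 -0.02 ] op0.0846 q7 -1.15
t12.70 yaw -164.19 p [ 555.1 -131.8  180.2] F [-0.6 -0.1 -0.4] M [ 0.008 -0.022 -0.005] op0.0853 q7 -1.14
```

View pics/w5.png

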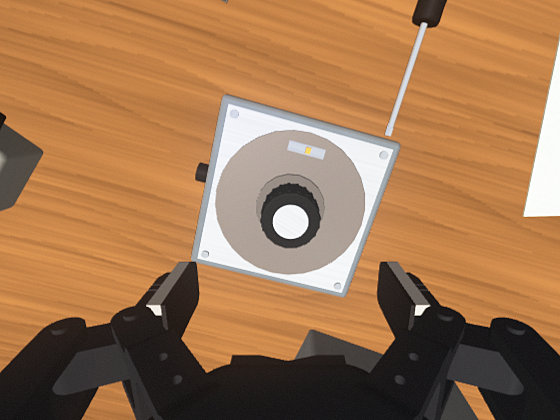

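The released dial is at (290,221), and the brass follower at (308,150) is near its slot's middle. I'll measure its y relative to the box screws and compare it with the first picture, where it was 4 clicks from notch 0.

Run:
```python
from h import *
import pickle
def cen(f,x,y,w,m):
    g=f["img"].astype(float)[y-w:y+w+1,x-w:x+w+1];W=m(g);Y,X=np.mgrid[y-w:y+w+1,x-w:x+w+1];return (X*W).sum()/W.sum(),(Y*W).sum()/W.sum()
dark=lambda g:np.clip(np.median(g.mean(2))-g.mean(2)-6,0,None)
yel=lambda g:np.clip(g[...,0]-g[...,2]-40,0,None)
for n,scr,fo in (("w1",[(302,98),(376,197),(283,265),(207,179)],(334,160)),("w5",[(235,114),(383,155),(337,287),(205,254)],(308,150))):
    s,f=pickle.load(open(n+".pkl","rb"))
    P=np.array([onz(f,*cen(f,*q,6,dark),.0705,s)[:2] for q in scr]);c=P.mean(0)
    F=onz(f,*cen(f,*fo,6,yel),.077,s)[:2]
    d=[(P[i]-P[j]) for i,j in ((0,3),(1,2))];d=sum(v/np.linalg.norm(v)*np.sign(v[0]) for v in d);th1=np.arctan2(d[1],d[0])
    d=[(P[i]-P[j]) for i,j in ((0,1),(3,2))];d=sum(v/np.linalg.norm(v)*np.sign(v[1]) for v in d);th2=np.arctan2(d[1],d[0])-np.pi/2
    th=(th1+th2)/2;r=F-c
    print(n,c.round(4),np.linalg.norm(P-np.roll(P,1,0),axis=1).round(4),np.degrees([th1,th2]).round(2),"fol",(1000*(np.array([[np.cos(th),np.sin(th)],[-np.sin(th),np.cos(th)]])@r)).round(2))
s,f=pickle.load(open("w5.pkl","rb"))
Q=rot(s["tool_rot"]);print(Q.round(3));print((Q.T@(np.array([.4995,.176,.24])-s["ee_pos"])*1000).round(1))
```

```text
w1 [ 0.5542 -0.1336] [0.127  0.128  0.1284 0.1282] [0.93 0.63] fol [50.15 -1.02]
w5 [ 0.5533 -0.1322] [0.1247 0.1228 0.1277 0.1248] [0.99 0.05] fol [51.39 -0.57]
[[-0.962 -0.     0.272]
 [-0.272  0.    -0.962]
 [ 0.    -1.    -0.   ]]
[ -30.3  -59.7 -311.3]
```

The screws give about 1 mm of scatter, which is too coarse. A closer picture lets me compare the follower with its own slot, against the close picture w2 taken at 4 clicks.

```bash
python3 -m jog '[[0,0,0,0,50,0,85],[0,0,0,0,90,0,85],[0,0,0,0,90,0,85]]' >/dev/null; python3 st.py
python3 - <<'E'
from h import *
import pickle
s=robot.state();f=robot.grab_frame("wrist");cv2.imwrite("pics/w6.png",f["img"][:,:,::-1]);pickle.dump((s,f),open("w6.pkl","wb"))
a=cv2.imread("pics/w2.png")[165:240,325:400];g=f["img"][:,:,::-1]
ys,xs=np.where((f["img"][...,0].astype(int)-f["img"][...,2]>90)&(np.mgrid[:420,:560][0]<230)&(np.hypot(np.mgrid[:420,:560][1]-290,np.mgrid[:420,:560][0]-245)<115))
x,y=int(np.median(xs)),int(np.median(ys));print(x,y,len(xs))
b=g[y-37:y+38,x-37:x+38]
cv2.imwrite("pics/cmp.png",cv2.resize(cv2.hconcat([a,b]),None,fx=5,fy=5,interpolation=cv2.INTER_CUBIC))
E
```

```text
t13.12 yaw -164.18 p [ 551.8 -131.1   86.1] F [ 0.8 -1.1 -0.1] M [-0.021  0.003  0.022] op0.0846 q7 -1.15
323 163 83
```

View pics/cmp.png

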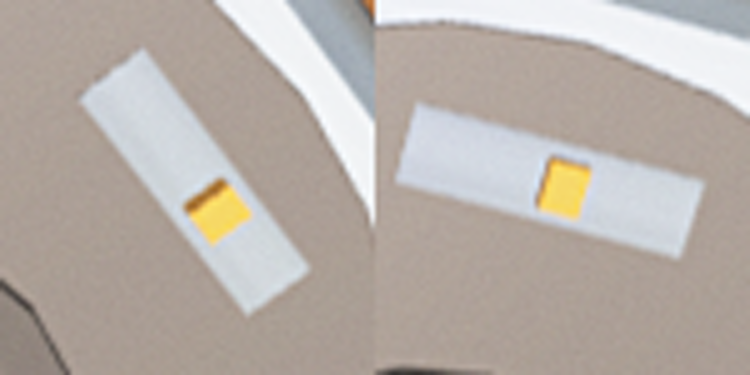

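Run:
```python
from h import *
import pickle
s6,f6=pickle.load(open("w6.pkl","rb"))
# w2 pose
s2=dict(ee_pos=np.array([.5555,-.1335,.0828]),tool_rot=np.array([-.308,.309,-.636,.637])/np.linalg.norm([.308,.309,.636,.637]))
def go(n,s,o,ends,fol,zs):
  for z in zs:
    E=[onz(f6,o[0]+(x+.5)/5-.5,o[1]+(y+.5)/5-.5,z,s) for x,y in ends];F=onz(f6,o[0]+(fol[0]+.5)/5-.5,o[1]+(fol[1]+.5)/5-.5,.077,s)
    u=E[1]-E[0];L=np.linalg.norm(u);u/=L;print(n,z,"L",round(L*1e3,2),"fol from slot mid toward +y: %.2f mm"%(1e3*(F-(E[0]+E[1])/2)@u), "yaw",np.degrees(np.arctan2(u[1],u[0])).round(1), (F-[.5546,-.132,0])[:2]*1e3)
go("w2",s2,(325,165),[(279,291),(112,73)],(220,213),(.073,.0735,.074))
x0=323-37-75;go("w6",s6,(x0,163-37),[(693,218),(406,143)],(567,189),(.073,.0735,.074))
```

```text
w2 0.073 L 29.54 fol from slot mid toward +y: -2.35 mm yaw 90.7 [49.45189623 -2.29605205]
w2 0.0735 L 29.44 fol from slot mid toward +y: -2.54 mm yaw 90.7 [49.45189623 -2.29605205]
w2 0.074 L 29.35 fol from slot mid toward +y: -2.73 mm yaw 90.7 [49.45189623 -2.29605205]
w6 0.073 L 29.76 fol from slot mid toward +y: -1.24 mm yaw 91.3 [50.41274951 -0.67788346]
w6 0.0735 L 29.66 fol from slot mid toward +y: -1.30 mm yaw 91.3 [50.41274951 -0.67788346]
w6 0.074 L 29.57 fol from slot mid toward +y: -1.37 mm yaw 91.3 [50.41274951 -0.67788346]
```

The follower sits at -1.3 mm, against the expected -1.2 for 6 clicks. The first picture gave -2.5, against -2.8 expected for 4 clicks. Both are consistent. Now to the button.

```bash
python3 -m jog '[[0,0,0,0,-55,0,85],[0,0,0,0,-110,0,85],[0,0,0,-2,-140,-40,60],[0,0,0,-6,-140,-95,30],[0,0,0,-12,-140,-150,0]]' >/dev/null; python3 -m jog '[[0,0,0,-6,0,-55,0],[0,0,0,-14,20,-110,0],[0,0,0,-21,30,-159,0],[0,0,0,-21,30,-159,0],[0,0,0,-21,30,-159,0]]' >/dev/null; python3 st.py
python3 - <<'E'
from h import *
import pickle
s=robot.state();f=robot.grab_frame("wrist");cv2.imwrite("pics/w7.png",f["img"][:,:,::-1]);pickle.dump((s,f),open("w7.pkl","wb"))
print(proj(f,[.4995,.175,.066],s))
E
```

```text
t14.43 yaw -164.22 p [504.  173.8 201.7] F [ 0.5 -0.4  0.5] M [-0.031  0.019 -0.001] op-0.0002 q7 -1.73
(np.float64(286.83388853873873), np.float64(202.81560601119102))
```

View pics/w7.png

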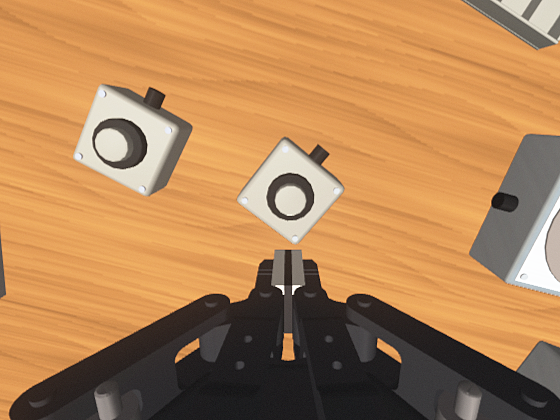

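The wrist view shows the nearer station's button at about (291,200). The other station, to the left, is the look-alike. I'll triangulate.

Run:
```python
from h import *
import pickle
s,f=pickle.load(open("w7.pkl","rb"))
m=(f["img"].min(2)>150).astype(np.uint8);n,l,st,c=cv2.connectedComponentsWithStats(m);k=l[200,291];print(c[k],st[k])
u=tuple(c[k]);F={n:robot.grab_frame(n) for n in ("scene","side")}
print(tri([ray(f,*u,s),ray(F["scene"],342,236.8),ray(F["side"],266,276.2)]))
for z in (.062,.065,.068,.071):
    P=onz(f,*u,z,s);print(z,P.round(4),proj(F["scene"],P),proj(F["side"],P),"dia",st[k][2]*np.linalg.norm(P-cam(f,s)[0])/f["mtx"][0][0])
s=robot.state();print(s["ee_pos"]);Q=rot(s["tool_rot"]);print((Q.T@(onz(f,*u,.066,pickle.load(open("w7.pkl","rb"))[0])-s["ee_pos"])*1000).round(1))
```

```text
[289.9832636  200.31380753] [275 186  31  30 717]
[0.50056868 0.17252546 0.06488506]
0.062 [0.5016 0.1725 0.062 ] (np.float64(341.5540960822624), np.float64(238.5718527229326)) (np.float64(265.39113904920026), np.float64(276.18566782879844)) dia 0.02931476008603156
0.065 [0.5024 0.1727 0.065 ] (np.float64(341.50822972255605), np.float64(237.75303538164945)) (np.float64(264.99887010774546), np.float64(275.3687367873775)) dia 0.02900154326218661
0.068 [0.5031 0.173  0.068 ] (np.float64(341.462176886019), np.float64(236.93088901090542)) (np.float64(264.60500868202365), np.float64(274.54848927173896)) dia 0.02868832643834166
0.071 [0.5039 0.1732 0.071 ] (np.float64(341.41593643310875), np.float64(236.1053932673139)) (np.float64(264.2095450548586), np.float64(273.72490504509625)) dia 0.028375109614496706
[0.5040558  0.17246488 0.20122555]
[  1.5 135.2  -0.9]
```

```bash
python3 -m jog '[[0,0,0,1,50,0,0],[0,0,0,1,100,-1,0],[0,0,0,1,122,-1,0],[0,0,0,1,125,-1,0],[0,0,0,1,125,-1,0]]' >/dev/null; python3 st.py
python3 -m jog '[[0,0,0,0,3,0,0]]' >/dev/null; python3 st.py
python3 -m jog '[[0,0,0,0,3,0,0]]' >/dev/null; python3 st.py
python3 -m jog '[[0,0,0,0,2,0,0]]' >/dev/null; python3 st.py
python3 -m jog '[[0,0,0,0,2,0,0]]' >/dev/null; python3 st.py
python3 -m jog '[[0,0,0,0,2,0,0]]' >/dev/null; python3 st.py
```

```text
t15.20 yaw -164.28 p [503.  174.6  76.2] F [0.3 0.1 0.4] M [ 0.037  0.022 -0.072] op-0.0003 q7 -1.76
t15.32 yaw -164.24 p [503.3 175.2  73.8] F [-0.3  0.5  0.1] M [-0.017  0.013 -0.009] op-0.0002 q7 -1.76
t15.45 yaw -164.21 p [502.9 175.3  70.4] F [-0.  -0.4  1.9] M [-0.043 -0.056  0.014] op0.0002 q7 -1.76
t15.57 yaw -164.21 p [502.9 175.2  68.1] F [ 0.4 -0.6  2.7] M [-0.1   -0.041  0.005] op0.0002 q7 -1.77
t15.70 yaw -164.20 p [502.9 175.2  66. ] F [-0.2 -1.4 11.2] M [-0.072 -0.059 -0.005] op-0.0001 q7 -1.77
t15.82 yaw -164.21 p [503.  175.3  65.7] F [-4.6 -1.9 28. ] M [-0.51   0.923  0.001] op0.0001 q7 -1.77
```

```bash
python3 - <<'E'
from h import *
f=robot.grab_frame("wrist");g=robot.grab_frame("scene");h=robot.grab_frame("side")
z=lambda i,x,y,w,k:cv2.resize(i["img"][y:y+w,x:x+w,::-1],None,fx=k,fy=k,interpolation=cv2.INTER_CUBIC)
cv2.imwrite("pics/p.png",cv2.hconcat([z(f,208,150,160,1.625),z(g,307,200,65,4),z(h,233,240,65,4)]))
E
python3 st.py
```

```text
t15.97 yaw -164.20 p [503.  175.3  65.9] F [-2.6 -1.3 19. ] M [-0.374  0.54  -0.003] op0.0000 q7 -1.77
```

View pics/p.png

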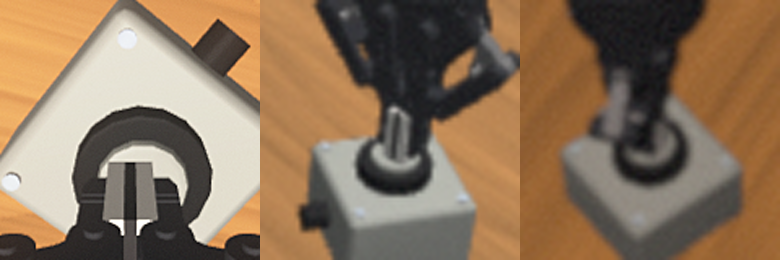

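The tips press on the grey button inside the black ring, and it has bottomed out: about 6 mm of travel at 19–28 N, against 5 N to hold it. Releasing.

```bash
python3 -m jog '[[0,0,0,0,-5,0,0],[0,0,0,0,-15,0,0],[0,0,0,0,-60,0,0],[0,0,0,0,-110,0,0],[0,0,0,0,-110,0,0]]' >/dev/null; python3 st.py
python3 - <<'E'
from h import *
f=robot.grab_frame("scene");g=robot.grab_frame("side");cv2.imwrite("pics/end.png",f["img"][:,:,::-1])
s=robot.state();w=robot.grab_frame("wrist")
z=lambda i,x,y,w,k:cv2.resize(i["img"][y:y+w,x:x+w,::-1],None,fx=k,fy=k,interpolation=cv2.INTER_CUBIC)
cv2.imwrite("pics/end2.png",cv2.hconcat([z(w,208,120,160,1.625),z(f,307,200,65,4),z(g,233,240,65,4)]))
E
```

```text
t16.60 yaw -164.18 p [503.7 176.1 176.8] F [-1.  -0.1  0.9] M [-0.062  0.025  0.032] op-0.0004 q7 -1.74
```

View pics/end.png

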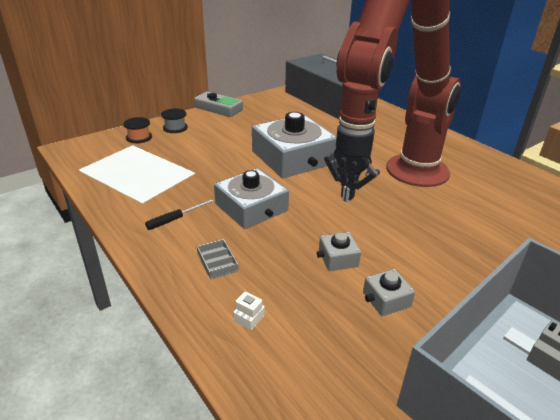

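View pics/end2.png

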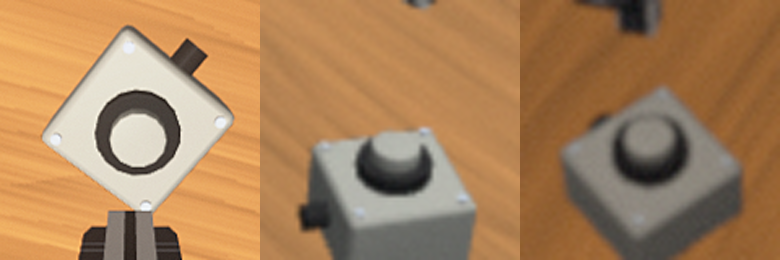

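The button is back up, the gripper is clear, and the contactor (249,310), tray (217,259) and screwdriver (180,215) have not moved. Handing in.

```bash
python3 -c "
from bench import robot
print(robot.sign_off())"
```

```text
the job is handed in; nothing more can be done
None
```

I turned the dial back to its end stop, then clockwise six clicks, and pushed and released the button. The job was handed in at about 16.8 s with the gripper clear of everything.

- **End stop:** The dial on the smaller unit went back 4 clicks anticlockwise. It met the stop at about 0.32 N m, well under the 0.5 N m that would damage it. I backed it off to notch 0, let go so it could settle, and gripped it again.
- **Six clicks:** I turned it 108° clockwise. The torque fell to near zero every 18°, six times, and I let go at near-zero torque.
- **Follower check:** A close picture put the brass follower at about -1.3 mm from its slot's middle, against -1.2 mm expected at six clicks. The first close picture gave about -2.5 mm, against -2.8 mm for the starting 4 clicks. A coarser check against the box screws gave -0.6 mm and -1.0 mm. That disagrees, but its scatter was about 1 mm, so I did not rely on it.
- **Button:** I pressed the station farthest to the robot's right. The button went down about 6 mm onto its hard stop at up to 28 N, then came back up. Contact came at about 71 mm above the bench, where the cameras had put the button's top at about 65 mm. Pictures while pressing show the fingers on the button itself.
- **Other things:** In the last picture the contactor, screwdriver and tray are where they started.

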